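# Open the fan control box and press its push button

## Task

The fan control box leaning in the white cradle is ready for its function test. Pull its door wide open by the handle, at least square to the box so that it stays clear, then push the round push button inside fully down, hold it for about half a second and let it spring back. Leave the door standing open, do not turn the switch beside the button, and do not disturb the loose things on the bench.

Things in the scene. Friction and masses are not known exactly. Their poses are not given: they have to be found in the camera images.
- work_holder: Fixed: aluminium plate 320 x 320 x 10 mm with two white plastic cradle ribs and a leaning light-grey steel control box. Origin on the bench below the centre of the box's back; z up, y to the box's hinge side. The box front looks up and along -x: outward is (-0.616, 0, 0.788) here, 38 deg from vertical; up the slope is (0.788, 0, 0.616). Plate x -170 to 150, y +-160 mm. Place and yaw vary.
- box_rim (a point): Centre of the box's open rim, just under the shut door; axes of work_holder. Box outside 220 mm wide (y), 200 mm up the slope, 100 mm deep, walls 3 mm; highest edge 232 mm above the bench. Its upper wall overhangs the controls and leaves no fair room for a gripper pointing straight down at the button. Duct, power supply and terminals in the lower half stay 34 mm or more inside the rim.
- door (a joint): Door angle, rad: 0 shut, 1.57 square to the box, stop at 2.0; starts at 0 to 0.15. Hinged up the slope along the front's left (+y) edge: the right edge swings up and over to the left. Stiff hinge, stays where it is left; 3 to 5 N at the handle move it. Door 220 x 200 x 11 mm, light-grey steel, about 0.32 kg.
- door_handle (a point): Middle of the door's bow handle, on the bar's axis: dark steel round bar 10 mm thick, 110 mm long, parallel to the hinge, 35 mm off the door's outer face, 26 mm from its free right edge, 198 mm across the door from the hinge line (and 45 mm out from it). Axes turn with the door: x along the bar, up the slope; y towards the hinge; z out of the door's outer face.
- door_hinge (a point): Middle of the door's hinge line, at the left edge of the front. Axes turn with the door: x along the hinge line, up the slope; z out of the door's outer face; y in the door's plane, pointing away from the panel. The door opens by turning about -x.
- push_button (a joint): How far the push button is pressed, m: 0 released, 0.006 fully down at its end stop. Spring: begins to move at 1.5 N, fully down at 5 N, comes back by itself.
- button_top (a point): Centre of the push button's top, moves with it: plain black flat round cap 23 mm across, 10 mm proud of a 30 mm steel bezel (4 mm when down), on a grey 45 x 44 mm adapter. z out of the button (press along -z), x up the slope. It is 52 mm inside the rim plane, 57 mm from the upper wall, and 45 to 70 mm right or 0 to 25 mm left of the box's middle, the switch in the other place. Behind the door.
- switch_tip (a point): Pointer tip of the turn switch, to be left alone: black bar handle 28 x 8 mm standing 18 mm above a bezel like the button's, on a like adapter on the same rail, 45 mm or more from the button, centre to centre. The tip is 14 mm from its axis and points within 40 deg of up the slope.
- fan: Loose black axial fan, 119 x 119 x 38 mm, lying flat on the bench beside the right (-y) edge of the work holder's plate. Origin at the centre of its underside.
- screwdriver: Loose screwdriver with black handle, 190 mm long, lying on the bench along the left (+y) edge of the work holder's plate. Origin at the underside of its middle.
- circuit_board: Loose green circuit board, 105 x 62 mm, 23 mm high over its parts, lying on the bench in front (-x) of the work holder's plate. Origin at the centre of its underside.
- parts_bin: Loose black open stacking bin of screws, 160 x 100 x 74 mm, on the bench behind (+x) the work holder's plate. Origin at the centre of its underside.

How it is judged:
By the outcome, as a careful person would: the job done as asked, in the order asked, and still so for the second after the job is handed in, with the robot touching nothing.
It also fails if it takes over 64 s, if anything falls off the work surface, if the arm or the gripper's body presses on something with over 40 N, if the wrist force passes 120 N, or if a joint passes its speed limit or range.

## Robot

A 6-joint arm with a two-finger parallel gripper is mounted at the origin on the work surface. World frame = base frame: x ahead of the robot, y to its left, z up, the work surface at z = 0. Lengths are in m, angles in rad, forces in N, time in s.
With the tool pointing down it reaches from about 0.425 to 0.925 m from the base axis. Payload 12.5 kg.
Tool frame: the origin (TCP) lies between the finger pads, 19 mm behind the fingertips; this is the grasp point; z points along the fingers, y is the line along which they close (so a half turn about z gives the same grasp; the last joint's range is limited). The gripper opens to 85 mm and grips with 20 to 120 N. Pads are 22 mm wide; open, the fingers measure 114 mm over their backs; the gripper's body (76 mm by 85 mm) begins 54 mm behind the grasp point. The pads swing forward as they close: fully open they stand 13 mm farther back than shut.
Start: joints at [1.144, 0.491, 1.559, -0, 1.092, -0.106], TCP at [0.197, 0.593, 0.25] pointing down, gripper open.
Joint ranges: [-3.1, 3.1], [-0.84, 2.19], [0.05, 2.79], [-1.13, 4.28], [0.06, 2.93], [-2.69, 2.69]. Speed limits (rad/s): [2.22, 2.22, 2.79, 3.14, 3.14, 3.14].

## Interface

Orientations are given as a unit quaternion [w, x, y, z].
In Python, from rig import monitor, optics, arm gives the robot as it stands. The module is installed in compiled form; this text tells all that it offers.
- The arm moves only by the tool arm_command, never from a script. Its argument "increments" is a list that holds one entry, the list of rows, each a list of 7 numbers: the opening, from -1 (shut) to 1 (fully open), then the shift along the tool's x, y, z as a fraction of full scale, then the turn, a rotation vector about the tool's x, y, z as a fraction of full scale. In form: [[[gripper, x, y, z, wx, wy, wz], ...]]. A call has exactly 8 rows; each row is the pose to reach, as a shift and turn from the pose commanded when the call began, along the tool's axes at that moment, turning the shorter way round; what a row does not reach only later rows make up. Full scale, the value 1, is 1 m for a shift and 180 degrees for a turn. A row lasts 1/8 s, in which the tool goes at most 62.5 mm and 10.7 degrees, less where a joint would pass 70% of its speed; a pose out of reach is approached as far as the arm can. A call with a number of a shift or a turn outside -1 to 1 is refused whole. A call with a gripper value outside its range is refused whole. The fingers move at their own pace and stop on an object; "newtons" is the grip in N (left out, the last holds). Time passes only in rows, so rows that repeat a pose let the fingers close, or fill a call up. It gives the time, the measured TCP pose, the force, the opening and the grip force at its end, in the units of the state.
- monitor.state(): the state, without advancing time (a new reading comes with each control period).
- optics.capture(name): name is "side" or "top"; returns (picture, depth): 480x640x3 uint8, red, green, blue; 480x640 float32, m along the optical axis (not along the pixel's ray), 0 where there is no reading.
- optics.get_calibration(name): a dict with "fx", "fy", "cx", "cy" (pixels), "R" (3x3) and "t" (3): a world point X has camera coordinates R X + t. Camera axes: x right, y down, z forward; pixel columns grow to the right and rows downward; lengths in m; the calibration is good to about 2 mm. A picture is of the moment at which its call begins. get_calibration takes no time and is no camera call.
- arm.close_job(): hands the job in; it is judged then, once.
The state is a dict: "clock": time; "joint_positions": joint angles; "joint_velocities": joint speeds; "tau": joint torques, N m; "tool_pos": TCP position; "ee_rot": TCP orientation; "contact_force": force on the tool from outside, world axes, zero at the start; "moment": the same for the moment, N m; "width": finger opening in m; "grip_force": force on a finger pad.
Only numpy, scipy, OpenCV 4.12 (cv2) and the standard library are available. Lean on these libraries where they do the work, as an engineer would, in place of code of your own. Each camera call takes 0.05 s, during which the arm holds its last target. There are 200 camera calls.

## Working session

There is one attempt and no reset: what is moved stays moved. The work goes in short steps, Python scripts to look and compute and a tool call to move; the robot and the scene stay as the last step left them, time stands still between calls to the robot, and variables do not carry over. Pictures are saved under pics/ and viewed, at most 10 in all, crops included, and the job is handed in when it is done.

Besides the shell and the picture viewer there is one more tool, called by a JSON object that holds its "op" and its "data". arm_command: Moves the arm, as the interface text tells. Shift numbers are shares of 1 m and turn numbers shares of 180 degrees, none past 1 either way. Its arguments: {"type":"object","properties":{"increments":{"type":"array"},"newtons":{"type":"number"}},"required":["increments"]}

```bash
mkdir -p pics; python3 - <<'E'
from rig import monitor, optics, arm
import numpy as np, cv2
s=monitor.state(); print({k:np.round(v,3) for k,v in s.items()})
for n in("side","top"):
    p,d=optics.capture(n); cv2.imwrite(f"pics/{n}0.png",p[:,:,::-1]); np.savez(f"{n}0.npz",p=p,d=d)
    c=optics.get_calibration(n); print(n,c,(d>0).mean())
E
```

```text
{'clock': np.float64(0.0), 'joint_positions': array([ 1.144,  0.492,  1.559,  0.   ,  1.092, -0.106]), 'joint_velocities': array([ 0.001,  0.   , -0.   , -0.001, -0.   ,  0.002]), 'tau': array([-3.0000e-03, -6.1844e+01, -2.6159e+01, -0.0000e+00,  4.0000e-03,
        0.0000e+00]), 'tool_pos': array([0.197, 0.593, 0.249]), 'ee_rot': array([-0.   ,  0.16 ,  0.987, -0.001]), 'contact_force': array([-0.098,  0.452, -1.212]), 'moment': array([-0.008,  0.017, -0.023]), 'grip_force': np.float64(0.0), 'width': np.float64(0.085)}
side {'fx': 531.2596992715181, 'fy': 531.2596992715181, 'cx': 326.6282494272667, 'cy': 234.05088945232032, 'R': array([[ 0.99340035, -0.11351476, -0.01643602],
       [-0.09269739, -0.71017135, -0.6978996 ],
       [ 0.06754951,  0.69481728, -0.71600699]]), 't': array([-0.53886839,  0.11417318,  1.18331737])} 0.996083984375
top {'fx': 597.6830015696434, 'fy': 597.6830015696434, 'cx': 325.8855409413137, 'cy': 233.042715799876, 'R': array([[-2.29637499e-02, -9.99736035e-01, -7.25636439e-04],
       [-9.95029046e-01,  2.29259714e-02, -9.69102525e-02],
       [ 9.69013075e-02, -1.50339347e-03, -9.95292860e-01]]), 't': array([-0.06110069,  0.57631618,  1.07384679])} 0.9959244791666667
```

View pics/side0.png

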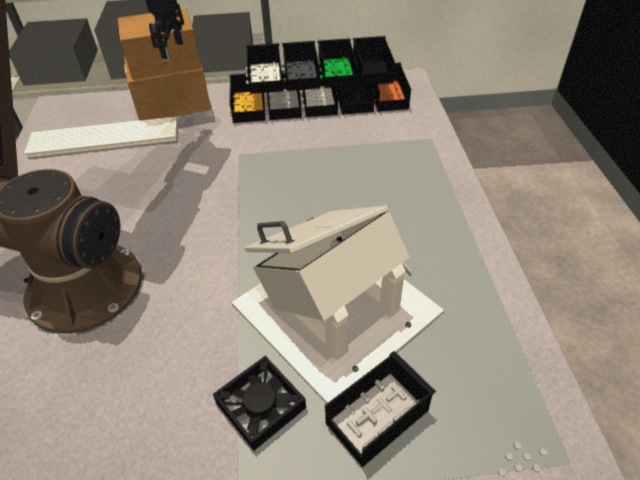

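View pics/top0.png

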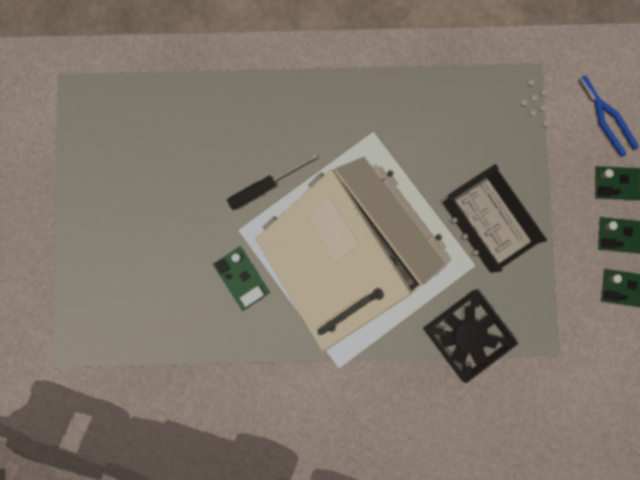

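The side view shows the box with its door slightly ajar and the handle at about (275,235). The top view shows the handle running from (322,330) to (380,293), with plate corners at (375,133), (473,265), (338,367) and (240,232). The fan, bin, board and screwdriver lie around the plate.

```bash
cat > h.py <<'E'
import numpy as np, cv2
from rig import monitor, optics, arm
C={n:optics.get_calibration(n) for n in("side","top")}
def ray(n,uv):
    c=C[n]; d=np.array([(uv[0]-c["cx"])/c["fx"],(uv[1]-c["cy"])/c["fy"],1.])
    return -c["R"].T@c["t"], c["R"].T@d
def onz(n,uv,z): o,d=ray(n,uv); return o+d*(z-o[2])/d[2]
def tri(a,b):
    (o1,d1),(o2,d2)=ray("top",a),ray("side",b)
    k=np.linalg.lstsq(np.c_[d1,-d2],o2-o1,rcond=None)[0]; p,q=o1+k[0]*d1,o2+k[1]*d2
    return (p+q)/2,np.linalg.norm(p-q)
def cloud(n,d):
    c=C[n]; v,u=np.indices(d.shape); P=np.stack([(u-c["cx"])/c["fx"]*d,(v-c["cy"])/c["fy"]*d,d],-1)
    return (P-c["t"])@c["R"]
def proj(n,X): c=C[n]; q=c["R"]@np.asarray(X)+c["t"]; return np.array([c["fx"]*q[0]/q[2]+c["cx"],c["fy"]*q[1]/q[2]+c["cy"]])
E
python3 - <<'E'
from h import *
T=np.load("top0.npz"); S=np.load("side0.npz")
# plate: points near z=.01 and white
p=T["p"].astype(int); W=cloud("top",T["d"])
hsv=cv2.cvtColor(T["p"],cv2.COLOR_RGB2HSV)
m=((W[...,2]>.004)&(W[...,2]<.018)&(p.min(-1)>135)).astype(np.uint8); m[:, :200]=0; m[:,500:]=0
m=cv2.morphologyEx(m,cv2.MORPH_OPEN,np.ones((3,3)))
pts=cv2.findNonZero(m)[:,0]; XY=np.array([onz("top",q,.01)[:2] for q in pts]).astype(np.float32)
r=cv2.minAreaRect(XY); print("plate",len(pts),r, cv2.boxPoints(r).round(4).tolist())
# handle in both views
for n,D,box in(("top",T,(305,280,395,345)),("side",S,(245,212,300,250))):
    Wn=cloud(n,D["d"]); g=D["p"].max(-1); x0,y0,x1,y1=box
    mm=np.zeros(g.shape,np.uint8); mm[y0:y1,x0:x1]=(g[y0:y1,x0:x1]<85)
    k,l,st,_=cv2.connectedComponentsWithStats(mm); i=1+st[1:,4].argmax(); q=np.argwhere(l==i)[:,::-1]
    Z=Wn[l==i]; print(n,st[i],"minrect",cv2.minAreaRect(q.astype(np.float32)),"depth pts median",np.median(Z,0).round(3))
    z=Z[Z[:,2]>np.percentile(Z[:,2],0)]; print(np.percentile(Z[:,2],[5,50,95]).round(3))
    vis=D["p"][y0-15:y1+15,x0-15:x1+15,::-1]; cv2.imwrite(f"pics/h_{n}.png",cv2.resize(vis,None,fx=6,fy=6,interpolation=cv2.INTER_NEAREST)[:600,:780])
# door plane
Wd=W[255:290,290:330].reshape(-1,3); c=Wd.mean(0); n=np.linalg.svd(Wd-c)[2][2]; print("door n",n*np.sign(n[2]),c)
E
python3 -c "
import cv2,numpy as np
a=cv2.imread('pics/h_top.png');b=cv2.imread('pics/h_side.png')
a=cv2.resize(a,(420,330));b=cv2.resize(b,(378,300));o=np.zeros((330,800,3),np.uint8);o[:330,:420]=a;o[:300,421:799]=b;cv2.imwrite('pics/h.png',o)"
```

```text
plate 7374 ((0.5479301810264587, -0.12995313107967377), (0.3185562193393707, 0.3185563087463379), 35.13848876953125) [[0.32600000500679016, -0.09139999747276306], [0.5094000101089478, -0.35190001130104065], [0.7699000239372253, -0.16850000619888306], [0.5864999890327454, 0.09200000017881393]]
top [319 289  64  45 443] minrect ((350.16546630859375, 312.2456970214844), (9.157661437988281, 74.88631439208984), 56.04093933105469) depth pts median [ 0.44  -0.106  0.242]
[0.206 0.242 0.265]
side [258 222  35  21 235] minrect ((275.0, 232.0), (34.0, 20.0), 0.0) depth pts median [ 0.432 -0.103  0.235]
[0.174 0.235 0.26 ]
door n [ 0.99582109 -0.09083201  0.00948176] [ 0.49885083 -0.04646858  0.17593356]
```

View pics/h.png

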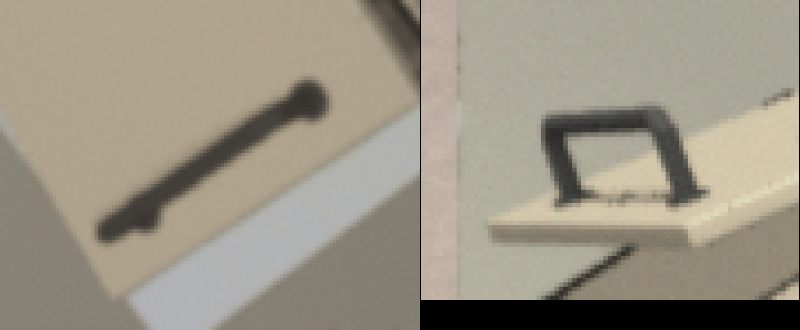

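```bash
cat >> h.py <<'E'
XH=np.array([.5757,-.8177,0]); YH=np.array([.8177,.5757,0]); ZH=np.array([0,0,1.]); O=np.array([.5537,-.1381,0])
N=-.616*XH+.788*ZH; U=.788*XH+.616*ZH
RIM=O-.0616*XH+.1704*ZH; HG=RIM+.110*YH
def handle(th,r=.198,h=.045): # bar centre
    nd=np.cos(th)*N+np.sin(th)*YH; d=-np.cos(th)*YH+np.sin(th)*N
    return HG+r*d+h*nd
def toh(X): X=np.asarray(X)-RIM; return np.array([X@U,X@YH,X@N])
E
python3 - <<'E'
from h import *
a,e1=tri((320,332),(259,224.7)); b,e2=tri((378.6,292.4),(283.3,223.1))
print(a,e1,b,e2,np.linalg.norm(a-b),"hold frame",toh(a),toh(b),toh((a+b)/2))
for th in(0,.05,.1,.15,.2):
    h=handle(th); print(th,h.round(4),toh(h).round(4),[proj("top",h+s*.05*U).round(1) for s in(-1,1)],[proj("side",h+s*.05*U).round(1) for s in(-1,1)])
# tilt candidates
from scipy.spatial.transform import Rotation as R
s=monitor.state(); q=s["ee_rot"]; R0=R.from_quat(np.r_[q[1:],q[0]]); print(R0.as_matrix().round(3))
E
```

```text
[ 0.4066135  -0.0615555   0.19806259] 0.0011390347213146355 [ 0.46004349 -0.14628181  0.2789466 ] 0.009260452305465908 0.12874601203765026 hold frame [-0.05046324 -0.07620597  0.07456727] [ 0.07819311 -0.08129319  0.07667902] [ 0.01386493 -0.07874958  0.07562314]
0 [ 0.4303 -0.1157  0.2059] [-0.    -0.088  0.045] [array([334.1, 329.7]), array([377.5, 300.3])] [array([260.8, 241. ]), array([283.8, 240.9])]
0.05 [ 0.4289 -0.1093  0.2136] [-0.     -0.0855  0.0549] [array([330.1, 331. ]), array([373.6, 301.4])] [array([259.5, 236. ]), array([282.4, 235.3])]
0.1 [ 0.4279 -0.1027  0.2213] [-0.     -0.0825  0.0646] [array([325.9, 332.1]), array([369.5, 302.3])] [array([258.5, 230.8]), array([281.3, 229.7])]
0.15 [ 0.4273 -0.0959  0.2288] [-0.     -0.0791  0.0741] [array([321.4, 332.9]), array([365.2, 302.9])] [array([257.7, 225.6]), array([280.5, 224. ])]
0.2 [ 0.4272 -0.0889  0.2362] [-0.     -0.0751  0.0835] [array([316.8, 333.4]), array([360.6, 303.2])] [array([257.2, 220.4]), array([279.9, 218.3])]
[[-0.949  0.315 -0.   ]
 [ 0.315  0.949 -0.001]
 [ 0.    -0.001 -1.   ]]
```

```bash
cat >> h.py <<'E'
from scipy.spatial.transform import Rotation as R
RT=R.from_matrix(np.c_[-U,YH,-N])
def inc(P,Rt=RT,frm=None):
    s=monitor.state(); q=s["ee_rot"]; R0=R.from_quat(np.r_[q[1:],q[0]])
    return np.r_[R0.inv().apply(np.asarray(P)-s["tool_pos"]),(R0.inv()*Rt).as_rotvec()/np.pi].round(4)
E
python3 -c "
from h import *
print(inc([.38,.1,.40]))"
```

```text
[-0.3291 -0.4102 -0.1501  0.0669 -0.2038  0.1951]
```

{"op": "arm_command", "data": {"increments": [[[0,-0.329,-0.41,-0.15,0.067,-0.204,0.195],[0,-0.329,-0.41,-0.15,0.067,-0.204,0.195],[0,-0.329,-0.41,-0.15,0.067,-0.204,0.195],[0,-0.329,-0.41,-0.15,0.067,-0.204,0.195],[0,-0.329,-0.41,-0.15,0.067,-0.204,0.195],[0,-0.329,-0.41,-0.15,0.067,-0.204,0.195],[0,-0.329,-0.41,-0.15,0.067,-0.204,0.195],[0,-0.329,-0.41,-0.15,0.067,-0.204,0.195]]]}}

```text
clock: 1.1
tool_pos: [0.3646, 0.1407, 0.3876]
ee_rot: [0.289, 0.435, 0.839, -0.15]
contact_force: [1.6, 0.4, -0.0]
width: 0.0424
grip_force: 0.0
```

```bash
cat > st.py <<'E'
from h import *
import sys
s=monitor.state(); q=s["ee_rot"]; R0=R.from_quat(np.r_[q[1:],q[0]])
print("t",round(float(s["clock"]),2),"tcp",s["tool_pos"].round(4),"hold",toh(s["tool_pos"]).round(4),"z",R0.as_matrix()[:,2].round(3),"j",s["joint_positions"].round(3),"F(u,y,n)",np.round([s["contact_force"]@v for v in(U,YH,N)],1),"w",round(float(s["width"]),4),"g",round(float(s["grip_force"]),1))
E
python3 - <<'E'
import st
from h import *
h=handle(.15); print(inc(h+.08*N), inc(h-.001*N))
E
```

```text
t 1.1 tcp [0.3646 0.1407 0.3876] hold [-0.0831  0.0058  0.3407] z [ 0.356 -0.503 -0.788] j [ 0.574  0.034  1.963 -0.717  1.214  0.243] F(u,y,n) [ 0.4  1.5 -0.4] w 0.0424 g 0.0
[-8.290e-02 -8.510e-02  1.865e-01  3.000e-04  1.000e-04  2.000e-04] [-8.290e-02 -8.520e-02  2.675e-01  3.000e-04  1.000e-04  2.000e-04]
```

{"op": "arm_command", "data": {"increments": [[[0,-0.083,-0.085,0.186,0,0,0],[0,-0.083,-0.085,0.186,0,0,0],[0,-0.083,-0.085,0.186,0,0,0],[0,-0.083,-0.085,0.186,0,0,0],[0,-0.083,-0.085,0.186,0,0,0],[0,-0.083,-0.085,0.186,0,0,0],[0,-0.083,-0.085,0.186,0,0,0],[0,-0.083,-0.085,0.186,0,0,0]]]}}

```text
clock: 2.1
tool_pos: [0.3987, -0.0529, 0.2921]
ee_rot: [0.29, 0.435, 0.839, -0.149]
contact_force: [-0.9, -0.4, -0.2]
width: 0.0425
grip_force: 0.0
```

```bash
python3 - <<'E'
import st
from h import *
h=handle(.15); print(inc(h+.08*N), inc(h-.001*N))
for n in("side","top"):
    p,d=optics.capture(n); cv2.imwrite(f"pics/{n}1.png",p[:,:,::-1])
a=cv2.imread("pics/side1.png")[120:360,170:470]; b=cv2.imread("pics/top1.png")[180:420,240:540]
cv2.imwrite("pics/c1.png",cv2.resize(np.hstack([a,b]),(800,320)))
E
```

```text
t 2.1 tcp [ 0.3987 -0.0529  0.2921] hold [-0.0017 -0.0777  0.1558] z [ 0.357 -0.503 -0.788] j [ 0.     0.059  2.234 -0.956  0.663  0.109] F(u,y,n) [-0.3 -1.  -0. ] w 0.0425 g 0.0
[-0.0017 -0.0014  0.0017  0.0007  0.0001  0.0002] [-0.0017 -0.0016  0.0827  0.0007  0.0001  0.0002]
```

View pics/c1.png

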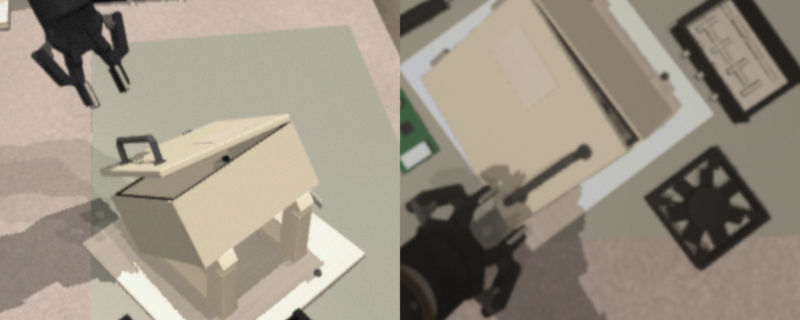

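The left crop shows the open gripper straddling the handle line, with the handle at about (138,150). The right crop shows the fingers to either side of the bar, square to it. Next I advance and close loosely.

{"op": "arm_command", "data": {"increments": [[[0,-0.002,-0.002,0.04,0,0,0],[0,-0.002,-0.002,0.07,0,0,0],[0,-0.002,-0.002,0.083,0,0,0],[0,-0.002,-0.002,0.083,0,0,0],[-0.67,-0.002,-0.002,0.083,0,0,0],[-0.67,-0.002,-0.002,0.083,0,0,0],[-0.67,-0.002,-0.002,0.083,0,0,0],[-0.67,-0.002,-0.002,0.083,0,0,0]]], "newtons": 20}}

```text
clock: 3.2
tool_pos: [0.4303, -0.0955, 0.2417]
ee_rot: [0.28, 0.438, 0.842, -0.148]
contact_force: [0.3, -0.6, 0.7]
width: 0.0137
grip_force: 0.0
```

```bash
python3 - <<'E'
import st
from h import *
print(handle(.15),inc(handle(.15)))
for n in("side","top"):
    p,d=optics.capture(n); cv2.imwrite(f"pics/{n}2.png",p[:,:,::-1])
a=cv2.imread("pics/side2.png")[150:330,200:440]; b=cv2.imread("pics/top2.png")[210:390,240:480]
cv2.imwrite("pics/c2.png",cv2.resize(np.hstack([a,b]),(800,300)))
E
```

```text
t 3.2 tcp [ 0.4303 -0.0955  0.2417] hold [ 0.009  -0.0763  0.0835] z [ 0.342 -0.494 -0.8  ] j [-0.128  0.192  2.249 -1.134  0.514  0.226] F(u,y,n) [ 0.9 -0.1  0.2] w 0.0137 g 0.0
[ 0.42732379 -0.09592382  0.22877776] [ 0.0088 -0.0027  0.0096 -0.0015 -0.0062 -0.    ]
```

View pics/c2.png

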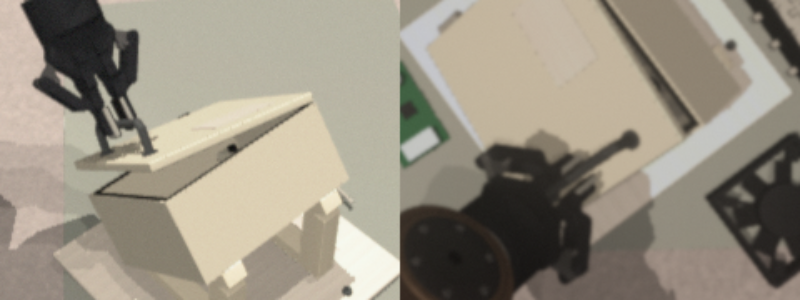

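The side crop shows the fingers through the handle bow. Joint 4 sits at its limit, so I'll take a steeper tool tilt and go on with the pull.

```bash
cat >> h.py <<'E'
def rot(tdeg=25,a=0.):
    t=np.radians(tdeg); n=-np.sin(t)*XH+np.cos(t)*ZH; u=np.cos(t)*XH+np.sin(t)*ZH
    return R.from_rotvec(-a*u)*R.from_matrix(np.c_[-u,YH,-n])
E
python3 - <<'E'
import st
from h import *
print(rot(25,.3).as_matrix()[:,2]@np.c_[U,YH,N])
print(inc(handle(.15),rot(25)))
for k in range(1,9): th=.15+.06*k; print(th,inc(handle(th),rot(25,.3*(th-.15)/1.65)).tolist())
E
```

```text
t 3.3 tcp [ 0.4303 -0.0955  0.2416] hold [ 0.009  -0.0764  0.0834] z [ 0.341 -0.494 -0.8  ] j [-0.129  0.192  2.249 -1.134  0.514  0.226] F(u,y,n) [-0.4  0.2  0.6] w 0.0142 g 0.0
[-0.2151902  -0.29553714 -0.93098443]
[ 0.0088 -0.0026  0.0094 -0.0016  0.066  -0.0002]
0.21 [0.0091, 0.0021, -0.0018, 0.0019, 0.066, -0.0006]
0.27 [0.0093, 0.0075, -0.0127, 0.0054, 0.066, -0.0009]
0.32999999999999996 [0.0095, 0.0135, -0.0233, 0.0088, 0.066, -0.0013]
0.39 [0.0097, 0.0202, -0.0335, 0.0123, 0.066, -0.0017]
0.44999999999999996 [0.0099, 0.0274, -0.0433, 0.0157, 0.066, -0.002]
0.51 [0.0101, 0.0353, -0.0526, 0.0192, 0.066, -0.0024]
0.57 [0.0102, 0.0436, -0.0614, 0.0227, 0.066, -0.0027]
0.63 [0.0104, 0.0525, -0.0698, 0.0261, 0.066, -0.0031]
```

{"op": "arm_command", "data": {"increments": [[[-0.67,0.004,-0.001,0.003,0,0.03,0],[-0.67,0.009,-0.003,0.005,0,0.066,0],[-0.67,0.009,-0.003,0.009,0,0.066,0],[-0.67,0.009,0.0,0.003,0,0.066,0],[-0.67,0.009,0.002,-0.002,0.002,0.066,0],[-0.67,0.009,0.007,-0.013,0.005,0.066,-0.001],[-0.67,0.009,0.013,-0.023,0.009,0.066,-0.001],[-0.67,0.009,0.013,-0.023,0.009,0.066,-0.001]]]}}

```text
clock: 4.3
tool_pos: [0.4267, -0.0708, 0.2547]
ee_rot: [0.183, 0.453, 0.864, -0.117]
contact_force: [-12.9, -6.8, 8.0]
width: 0.0141
grip_force: 7.3
```

```bash
python3 - <<'E'
import st
from h import *
for k in range(1,10): th=.33+.07*k; print(round(th,2),inc(handle(th),rot(25,.3*(th-.15)/1.65)).tolist())
E
```

```text
t 4.3 tcp [ 0.4267 -0.0708  0.2547] hold [-0.0005 -0.0651  0.1074] z [ 0.211 -0.368 -0.906] j [-0.133  0.162  2.141 -0.592  0.648 -0.293] F(u,y,n) [  3.5 -14.4   7.5] w 0.0141 g 7.3
0.4 [0.0021, 0.0098, -0.0114, 0.002, 0.0, 0.0]
0.47 [0.0046, 0.018, -0.0227, 0.006, 0.0, 0.0]
0.54 [0.007, 0.0271, -0.0334, 0.0101, 0.0, 0.0]
0.61 [0.0092, 0.0369, -0.0435, 0.0141, 0.0, 0.0]
0.68 [0.0113, 0.0474, -0.0528, 0.0182, 0.0, 0.0]
0.75 [0.0132, 0.0585, -0.0615, 0.0222, 0.0, 0.0]
0.82 [0.0149, 0.0702, -0.0693, 0.0263, 0.0, 0.0]
0.89 [0.0164, 0.0825, -0.0763, 0.0303, 0.0, 0.0]
0.96 [0.0177, 0.0952, -0.0825, 0.0344, 0.0, 0.0]
```

```bash
python3 - <<'E'
from h import *
for n in("side","top"):
    p,d=optics.capture(n); cv2.imwrite(f"pics/{n}3.png",p[:,:,::-1])
a=cv2.imread("pics/side3.png")[150:330,200:440]; b=cv2.imread("pics/top3.png")[210:390,240:480]
cv2.imwrite("pics/c3.png",cv2.resize(np.hstack([a,b]),(800,300)))
E
```

```text
(no output)
```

View pics/c3.png

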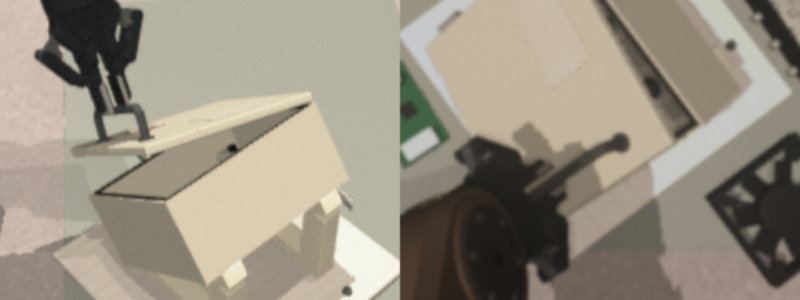

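The door has come up only slightly and the bar is near the fingertips. I'll re-seat deeper and grip firmly.

```bash
python3 - <<'E'
from h import *
for th in (.28,.35,.42,.49,.56): print(th,inc(handle(th),rot(25,.3*(th-.15)/1.65)).tolist())
E
```

```text
0.28 [-0.0025, -0.0023, 0.0089, -0.0049, 0.0, -0.0]
0.35 [0.0002, 0.0045, -0.0033, -0.0009, 0.0, -0.0]
0.42 [0.0029, 0.0122, -0.0149, 0.0032, 0.0, -0.0]
0.49 [0.0054, 0.0207, -0.0261, 0.0072, 0.0, -0.0]
0.56 [0.0077, 0.03, -0.0366, 0.0113, 0.0, -0.0]
```

{"op": "arm_command", "data": {"increments": [[[-0.6,0,-0.002,0.004,0,0,0],[-0.6,0,-0.002,0.009,0,0,0],[-0.6,0,-0.002,0.009,0,0,0],[-1,0,-0.002,0.009,0,0,0],[-1,0,-0.002,0.009,0,0,0],[-1,0,-0.002,0.009,0,0,0],[-1,0,0.001,0.003,0,0,0],[-1,0,0.0045,-0.003,0,0,0]]], "newtons": 50}}

```text
clock: 5.4
tool_pos: [0.428, -0.0676, 0.2554]
ee_rot: [0.18, 0.454, 0.865, -0.117]
contact_force: [-20.9, 0.2, -4.4]
width: 0.0079
grip_force: 48.7
```

```bash
python3 - <<'E'
import st
from h import *
for k in range(1,10): th=.35+.07*k; print(round(th,2),inc(handle(th),rot(25,.3*(th-.15)/1.65)).tolist())
E
```

```text
t 5.4 tcp [ 0.428  -0.0676  0.2554] hold [-0.0016 -0.0621  0.1091] z [ 0.205 -0.366 -0.908] j [-0.124  0.164  2.134 -0.583  0.661 -0.294] F(u,y,n) [-12.3 -17.    4. ] w 0.0079 g 48.7
0.42 [0.0015, 0.0091, -0.0132, 0.0019, -0.0018, -0.0003]
0.49 [0.004, 0.0176, -0.0243, 0.006, -0.0018, -0.0003]
0.56 [0.0064, 0.0268, -0.0349, 0.01, -0.0018, -0.0003]
0.63 [0.0087, 0.0368, -0.0448, 0.0141, -0.0018, -0.0002]
0.7 [0.0108, 0.0474, -0.054, 0.0181, -0.0018, -0.0002]
0.77 [0.0127, 0.0587, -0.0624, 0.0222, -0.0018, -0.0002]
0.84 [0.0144, 0.0705, -0.0701, 0.0262, -0.0018, -0.0002]
0.91 [0.0159, 0.0829, -0.0769, 0.0303, -0.0018, -0.0002]
0.98 [0.0172, 0.0957, -0.0829, 0.0343, -0.0018, -0.0002]
```

{"op": "arm_command", "data": {"increments": [[[-1,0.0,0.006,-0.012,0.002,0,0],[-1,0.002,0.015,-0.023,0.006,0,0],[-1,0.004,0.024,-0.034,0.01,0,0],[-1,0.006,0.034,-0.044,0.014,0,0],[-1,0.008,0.045,-0.053,0.018,0,0],[-1,0.01,0.056,-0.062,0.022,0,0],[-1,0.012,0.068,-0.07,0.026,0,0],[-1,0.013,0.08,-0.077,0.03,0,0]]]}}

```text
clock: 6.4
tool_pos: [0.4667, 0.0161, 0.3181]
ee_rot: [0.155, 0.464, 0.858, -0.16]
contact_force: [-25.3, 4.3, 15.2]
width: 0.0084
grip_force: 53.6
```

```bash
python3 - <<'E'
import st
from h import *
for k in range(1,10): th=.91+.07*k; print(round(th,2),inc(handle(th),rot(25,.3*(th-.15)/1.65)).tolist())
p,d=optics.capture("side"); cv2.imwrite("pics/side4.png",p[:,:,::-1][100:340,180:500])
E
```

```text
t 6.4 tcp [0.4667 0.0161 0.3181] hold [0.0007 0.0176 0.1869] z [ 0.118 -0.418 -0.901] j [ 0.11   0.194  1.896 -0.521  1.037 -0.203] F(u,y,n) [ -4.9 -18.2  23.1] w 0.0084 g 53.6
0.98 [0.0014, 0.0189, -0.0052, 0.0021, -0.003, -0.0005]
1.05 [0.0025, 0.0315, -0.0116, 0.0061, -0.003, -0.0004]
1.12 [0.0034, 0.0446, -0.0171, 0.0102, -0.003, -0.0004]
1.19 [0.0041, 0.058, -0.0217, 0.0143, -0.003, -0.0004]
1.26 [0.0045, 0.0717, -0.0254, 0.0183, -0.003, -0.0004]
1.33 [0.0047, 0.0857, -0.0282, 0.0224, -0.003, -0.0004]
1.4 [0.0047, 0.0998, -0.03, 0.0264, -0.003, -0.0003]
1.47 [0.0045, 0.114, -0.0308, 0.0305, -0.003, -0.0003]
1.54 [0.004, 0.1282, -0.0307, 0.0345, -0.003, -0.0003]
```

View pics/side4.png

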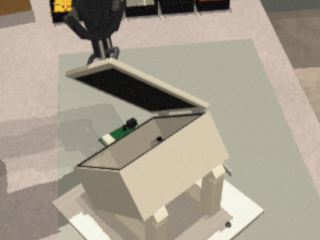

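The door is at about 50° and the grip is holding. The force is radial, so I'll widen the arc slightly.

```bash
python3 - <<'E'
from h import *
for k in range(1,9): th=.89+.075*k; print(round(th,2),inc(handle(th,.2065),rot(25,.3*(th-.15)/1.65)).tolist())
E
```

```text
0.96 [0.0036, 0.0082, -0.0087, 0.0025, -0.0024, -0.0006]
1.04 [0.0049, 0.0222, -0.0161, 0.0068, -0.0024, -0.0006]
1.11 [0.006, 0.0367, -0.0224, 0.0112, -0.0024, -0.0006]
1.19 [0.0068, 0.0516, -0.0277, 0.0155, -0.0024, -0.0005]
1.27 [0.0073, 0.0669, -0.0318, 0.0198, -0.0024, -0.0005]
1.34 [0.0075, 0.0824, -0.0348, 0.0242, -0.0024, -0.0005]
1.42 [0.0075, 0.0982, -0.0367, 0.0285, -0.0024, -0.0005]
1.49 [0.0072, 0.114, -0.0375, 0.0329, -0.0025, -0.0005]
```

{"op": "arm_command", "data": {"increments": [[[-1,0.003,0.01,-0.009,0.002,-0.002,0],[-1,0.004,0.022,-0.016,0.007,-0.002,0],[-1,0.005,0.037,-0.022,0.011,-0.002,0],[-1,0.006,0.052,-0.028,0.015,-0.002,0],[-1,0.006,0.067,-0.032,0.02,-0.002,0],[-1,0.006,0.082,-0.035,0.024,-0.002,0],[-1,0.006,0.098,-0.037,0.028,-0.002,0],[-1,0.006,0.114,-0.0375,0.033,-0.002,0]]]}}

```text
clock: 7.45
tool_pos: [0.5617, 0.0967, 0.3362]
ee_rot: [0.14, 0.469, 0.849, -0.201]
contact_force: [-5.8, 2.3, -3.3]
width: 0.0078
grip_force: 57.1
```

```bash
python3 - <<'E'
import st
from h import *
s=monitor.state(); v=toh(s["tool_pos"])-[0,.11,0]; print("radius",np.hypot(v[1],v[2]),"th",np.arctan2(v[2],-v[1])-.22)
for k in range(1,9): th=1.49+.06*k; print(round(th,2),inc(handle(th,.2065),rot(25,.3*(th-.15)/1.65)).tolist())
E
```

```text
t 7.45 tcp [0.5617 0.0967 0.3362] hold [0.003  0.1417 0.2082] z [ 0.049 -0.472 -0.88 ] j [ 0.25   0.386  1.575 -0.51   1.297 -0.141] F(u,y,n) [-6.1 -3.4  0.6] w 0.0078 g 57.1
radius 0.21056635345997005 th 1.5021318813206943
1.55 [0.0028, 0.009, -0.0008, 0.0066, 0.0011, -0.0003]
1.61 [0.0022, 0.0217, -0.001, 0.0101, 0.0011, -0.0003]
1.67 [0.0014, 0.0343, -0.0004, 0.0136, 0.0011, -0.0003]
1.73 [0.0004, 0.0469, 0.0009, 0.0171, 0.0011, -0.0003]
1.79 [-0.0007, 0.0594, 0.0029, 0.0205, 0.0011, -0.0004]
1.85 [-0.0019, 0.0717, 0.0056, 0.024, 0.0011, -0.0004]
1.91 [-0.0033, 0.0838, 0.0091, 0.0275, 0.0011, -0.0004]
1.97 [-0.0049, 0.0957, 0.0133, 0.0309, 0.0011, -0.0004]
```

{"op": "arm_command", "data": {"increments": [[[-1,0.002,0.01,-0.001,0.004,0,0],[-1,0.002,0.022,-0.001,0.007,0,0],[-1,0.001,0.034,0,0.011,0,0],[-1,0,0.047,0.001,0.014,0,0],[-1,-0.001,0.06,0.003,0.018,0,0],[-1,-0.001,0.066,0.004,0.02,0,0],[-1,-0.001,0.066,0.004,0.02,0,0],[-0.48,-0.001,0.066,0.004,0.02,0,0]]]}}

```text
clock: 8.45
tool_pos: [0.6198, 0.1247, 0.3205]
ee_rot: [0.127, 0.473, 0.842, -0.227]
contact_force: [-0.4, -0.4, 1.0]
width: 0.0222
grip_force: 0.0
```

{"op": "arm_command", "data": {"increments": [[[-0.48,0,0,0,0,0,0],[-0.48,0,0,0,0,0,0],[-0.48,0,0,-0.02,0,0,0],[-0.48,0,0,-0.045,0,0,0],[-0.48,0,0,-0.08,0,0,0],[-0.48,0,0,-0.12,0,0,0],[-0.48,0,0,-0.14,0,0,0],[-0.48,0,0,-0.14,0,0,0]]]}}

```text
clock: 9.45
tool_pos: [0.6197, 0.1954, 0.4421]
ee_rot: [0.128, 0.473, 0.842, -0.226]
contact_force: [-0.0, -0.6, -0.9]
width: 0.0226
grip_force: 0.0
```

```bash
python3 - <<'E'
import st
from h import *
o=[]
for n in("side","top"):
    p,d=optics.capture(n); np.savez(f"{n}5.npz",p=p,d=d); cv2.imwrite(f"pics/{n}5.png",p[:,:,::-1])
a=cv2.imread("pics/side5.png")[100:340,200:460]; b=cv2.imread("pics/top5.png")[120:360,220:480]
cv2.imwrite("pics/c5.png",cv2.resize(np.hstack([a,b]),(800,369),interpolation=cv2.INTER_CUBIC))
E
```

```text
t 9.45 tcp [0.6197 0.1954 0.4421] hold [0.0309 0.246  0.3207] z [ 0.001 -0.501 -0.865] j [ 0.374  0.503  1.118 -0.491  1.709 -0.195] F(u,y,n) [-0.2 -0.4 -1. ] w 0.0226 g 0.0
```

View pics/c5.png

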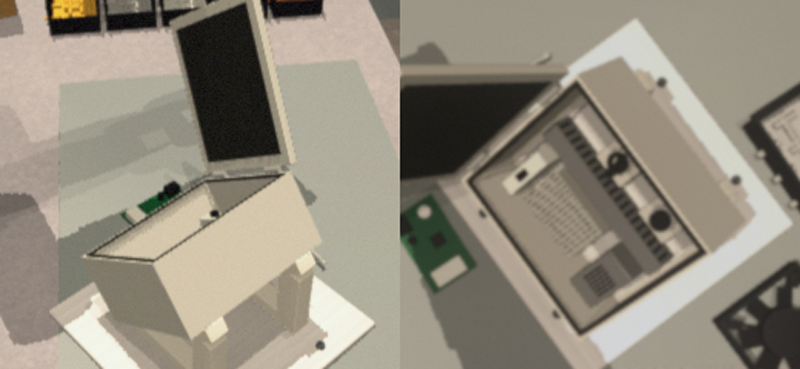

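The door stands past square. In the top crop the plain black disc at (660,220) is the button, and the ringed bar at (617,163) is the switch.

```bash
python3 - <<'E'
from h import *
T=np.load("top5.npz"); p=T["p"]; W=cloud("top",T["d"])
def oncap(uv,n=-.052):
    o,d=ray("top",uv); k=((RIM+n*N-o)@N)/(d@N); return o+k*d
g=p.max(-1); H=np.apply_along_axis(toh,2,W)
for nm,(x,y) in dict(btn=(389,263),sw=(361,226)).items():
    m=np.zeros(g.shape,np.uint8); m[y-11:y+12,x-11:x+12]=g[y-11:y+12,x-11:x+12]<60
    k,l,st,c=cv2.connectedComponentsWithStats(m); i=1+st[1:,4].argmax()
    print(nm,st[i],c[i],"cast",toh(oncap(c[i])).round(4),"depth",np.median(H[l==i],0).round(4), "n pct",np.percentile(H[l==i][:,2],[5,50,95]).round(4))
# rim edges check: light points near n~0
v=T["p"][225:300,340:440,::-1]; cv2.imwrite("pics/z5.png",cv2.resize(v,None,fx=7,fy=7,interpolation=cv2.INTER_CUBIC))
# door angle from depth
S=np.load("side5.npz"); Hs=np.apply_along_axis(toh,2,cloud("side",S["d"]))
q=Hs[120:190,325:375].reshape(-1,3); q=q[(abs(q[:,1]-.13)<.06)&(q[:,2]>.04)&(q[:,2]<.2)]; c=q.mean(0); n=np.linalg.svd(q-c,full_matrices=False)[2][2]; print(len(q),c,n,"door deg",np.degrees(np.arctan2(abs(n[1]),n[2]*np.sign(n[1]))))
E
```

```text
btn [383 258  12  11 110] [388.76363636 262.98181818] cast [ 0.0446 -0.0559 -0.052 ] depth [ 0.0443 -0.0559 -0.0525] n pct [-0.0568 -0.0525 -0.05  ]
sw [350 220  18  18 136] [359.72794118 228.02941176] cast [ 0.0402  0.0178 -0.052 ] depth [ 0.0419  0.0175 -0.0532] n pct [-0.0716 -0.0532 -0.0426]
3451 [0.01224283 0.13901781 0.11479575] [-0.00417077  0.97208031 -0.23461134] door deg 103.5688339127709
```

View pics/z5.png

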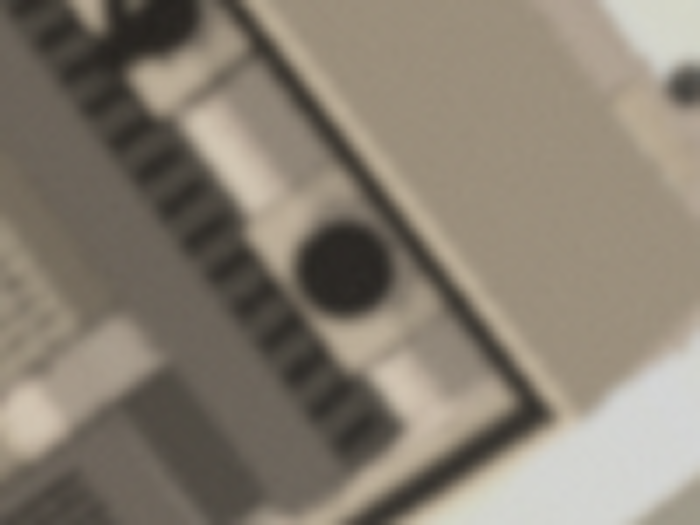

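The crop shows a plain round black cap at about (347,267) on its adapter, so it is the button, at u≈42, y≈−56, n≈−52 mm. The door measures 103.6°.

```bash
cat >> h.py <<'E'
def at(u,y,n): return RIM+u*U+y*YH+n*N
E
python3 -c "
from h import *
print(at(.0425,-.056,.30),inc(at(.0425,-.056,.30)))"
```

```text
[0.38533651 0.00375731 0.43298   ] [-0.0158 -0.2838  0.1027 -0.0936 -0.0699  0.0106]
```

{"op": "arm_command", "data": {"increments": [[[-1,-0.016,-0.284,0.103,-0.094,-0.07,0.011],[-1,-0.016,-0.284,0.103,-0.094,-0.07,0.011],[-1,-0.016,-0.284,0.103,-0.094,-0.07,0.011],[-1,-0.016,-0.284,0.103,-0.094,-0.07,0.011],[-1,-0.016,-0.284,0.103,-0.094,-0.07,0.011],[-1,-0.016,-0.284,0.103,-0.094,-0.07,0.011],[-1,-0.016,-0.284,0.103,-0.094,-0.07,0.011],[-1,-0.016,-0.284,0.103,-0.094,-0.07,0.011]]]}}

```text
clock: 10.55
tool_pos: [0.3862, 0.004, 0.4331]
ee_rot: [0.29, 0.436, 0.839, -0.149]
contact_force: [0.7, 0.6, -0.2]
width: 0.0002
grip_force: 0.0
```

```bash
python3 -c "
import st
from h import *
print(inc(at(.0425,-.056,0.02)))"
```

```text
t 10.55 tcp [0.3862 0.004  0.4331] hold [ 0.0428 -0.0551  0.3   ] z [ 0.356 -0.503 -0.788] j [ 0.183 -0.105  1.971 -0.69   1.074 -0.153] F(u,y,n) [-0.2  0.9 -0.1] w 0.0002 g 0.0
[ 3.0e-04 -1.3e-03  2.8e-01  5.0e-04  1.0e-04 -4.0e-04]
```

{"op": "arm_command", "data": {"increments": [[[-1,0,-0.001,0.06,0,0,0],[-1,0,-0.001,0.12,0,0,0],[-1,0,-0.001,0.18,0,0,0],[-1,0,-0.001,0.22,0,0,0],[-1,0,-0.001,0.25,0,0,0],[-1,0,-0.001,0.27,0,0,0],[-1,0,-0.001,0.28,0,0,0],[-1,0,-0.001,0.28,0,0,0]]]}}

```text
clock: 11.55
tool_pos: [0.4899, -0.1364, 0.2287]
ee_rot: [0.279, 0.438, 0.842, -0.146]
contact_force: [-0.3, 0.1, 0.2]
width: 0.0002
grip_force: 0.0
```

```bash
python3 - <<'E'
import st
from h import *
print(inc(at(.0425,-.056,-.025)))
for n in("side","top"):
    p,d=optics.capture(n); cv2.imwrite(f"pics/{n}6.png",p[:,:,::-1])
a=cv2.imread("pics/side6.png")[120:320,200:420]; b=cv2.imread("pics/top6.png")[160:360,280:500]
cv2.imwrite("pics/c6.png",cv2.resize(np.hstack([a,b]),(800,364),interpolation=cv2.INTER_CUBIC))
E
```

```text
t 11.55 tcp [ 0.4899 -0.1364  0.2287] hold [ 0.0544 -0.0512  0.0315] z [ 0.341 -0.491 -0.802] j [-0.211  0.293  2.14  -1.134  0.467  0.158] F(u,y,n) [-0.1 -0.2  0.3] w 0.0002 g 0.0
[ 0.0106 -0.0046  0.0568 -0.0011 -0.0074 -0.0004]
```

View pics/c6.png

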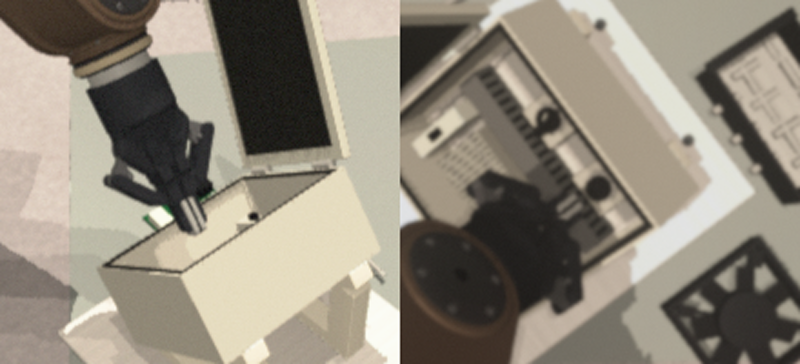

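The side crop shows the shut fingertips just above the rim. Joint 4 has reached its limit again, which shifts the tool from where I commanded it. I'll fit the kinematics from logged poses to choose a tool direction with joint margin.

```bash
cat > kin.py <<'E'
from h import *
from scipy.optimize import least_squares
D=[([1.144,.492,1.559,0,1.092,-.106],[.197,.593,.249]),([.574,.034,1.963,-.717,1.214,.243],[.3646,.1407,.3876]),([0,.059,2.234,-.956,.663,.109],[.3987,-.0529,.2921]),([-.128,.192,2.249,-1.134,.514,.226],[.4303,-.0955,.2417]),([-.133,.162,2.141,-.592,.648,-.293],[.4267,-.0708,.2547]),([.11,.194,1.896,-.521,1.037,-.203],[.4667,.0161,.3181]),([.25,.386,1.575,-.51,1.297,-.141],[.5617,.0967,.3362]),([.374,.503,1.118,-.491,1.709,-.195],[.6197,.1954,.4421]),([.183,-.105,1.971,-.69,1.074,-.153],[.3862,.004,.4331]),([-.211,.293,2.14,-1.134,.467,.158],[.4899,-.1364,.2287])]
def fk(j,p):
    a1,d1,L2,a3,L3,lt,lat=p
    A=R.from_euler("z",j[0]); B=A*R.from_euler("y",j[1]); E=B*R.from_euler("y",j[2]); W=E*R.from_euler("z",j[3])*R.from_euler("y",j[4])
    return A.apply([a1,lat,d1])+B.apply([0,0,L2])+E.apply([a3,0,L3])+W.apply([0,0,lt]),W
f=least_squares(lambda p:np.ravel([fk(j,p)[0]-x for j,x in D]),[0,.2,.4,0,.4,.25,.066])
PK=f.x
def ik(P,z,j0):
    def e(j): x,W=fk(j,PK); return np.r_[(x-P)*5,W.apply([0,0,1])-z]
    r=least_squares(e,j0[:5],bounds=([-3.1,-.84,.05,-1.13,.06],[3.1,2.19,2.79,4.28,2.93])); return r.x,np.abs(r.fun).max()
E
python3 - <<'E'
from kin import *
print(PK.round(4),np.abs(f.fun).max(), [fk(j,PK)[1].as_matrix()[:,2].round(3) for j,_ in D[-1:]])
for t in(38,34,30,28,25):
  for a in(-.2,-.1,0,.1,.2,.3,.4):
    z=rot(t,a).as_matrix()[:,2]; o=[]
    j0=[.183,-.105,1.971,-.69,1.074]
    for n in(.30,.20,.10,.03,-.052,-.060):   # tip targets; TCP 19 mm behind
        j,e=ik(at(.041,-.056,n)-.019*z,z,j0); j0=np.clip(j,[-3,-.8,.1,-1.12,.07],[3,2.1,2.7,4.2,2.9]); o.append(f"{j[3]:.2f}/{j[4]:.2f}"+("!" if e>.005 else ""))
    print(t,a,o[1:])
E
```

```text
[2.000e-04 1.973e-01 5.868e-01 4.360e-02 4.109e-01 2.369e-01 6.610e-02] 0.0003376661011121329 [array([ 0.341, -0.49 , -0.802])]
38 -0.2 ['-0.68/0.60', '-0.98/0.33', '-1.13/0.21!', '-1.13/0.12!', '-1.13/0.11!']
38 -0.1 ['-0.73/0.73', '-0.97/0.47', '-1.13/0.36!', '-1.13/0.27!', '-1.13/0.26!']
38 0 ['-0.76/0.86', '-0.95/0.61', '-1.13/0.49!', '-1.13/0.40!', '-1.13/0.40!']
38 0.1 ['-0.78/0.98', '-0.94/0.74', '-1.11/0.61', '-1.13/0.53!', '-1.13/0.52!']
38 0.2 ['-0.78/1.09', '-0.92/0.87', '-1.06/0.74', '-1.13/0.65!', '-1.13/0.64!']
38 0.3 ['-0.79/1.20', '-0.90/0.98', '-1.01/0.86', '-1.13/0.76!', '-1.13/0.75!']
38 0.4 ['-0.79/1.30', '-0.89/1.09', '-0.98/0.98', '-1.10/0.87', '-1.12/0.86']
34 -0.2 ['-0.52/0.62', '-0.68/0.35', '-1.07/0.20', '-1.13/0.10!', '-1.13/0.10!']
34 -0.1 ['-0.60/0.75', '-0.76/0.49', '-1.02/0.34', '-1.13/0.24!', '-1.13/0.24!']
34 0 ['-0.65/0.87', '-0.79/0.62', '-0.98/0.48', '-1.13/0.38!', '-1.13/0.37!']
34 0.1 ['-0.68/0.99', '-0.81/0.75', '-0.95/0.61', '-1.13/0.50!', '-1.13/0.49!']
34 0.2 ['-0.70/1.10', '-0.81/0.87', '-0.93/0.74', '-1.11/0.62', '-1.13/0.61']
34 0.3 ['-0.7
[... 1082 characters left out ...]
8 0.3 ['-0.61/1.23', '-0.68/1.01', '-0.76/0.88', '-0.87/0.75', '-0.88/0.74']
28 0.4 ['-0.63/1.33', '-0.70/1.12', '-0.77/0.99', '-0.86/0.87', '-0.87/0.86']
25 -0.2 ['-0.23/0.73', '-0.22/0.47', '-0.22/0.31', '-0.25/0.14', '-0.26/0.13']
25 -0.1 ['-0.34/0.83', '-0.38/0.58', '-0.44/0.42', '-0.60/0.26', '-0.62/0.25']
25 0 ['-0.42/0.93', '-0.48/0.69', '-0.56/0.54', '-0.71/0.39', '-0.73/0.38']
25 0.1 ['-0.48/1.04', '-0.55/0.80', '-0.62/0.66', '-0.75/0.52', '-0.77/0.51']
25 0.2 ['-0.52/1.14', '-0.59/0.92', '-0.66/0.78', '-0.77/0.64', '-0.79/0.63']
25 0.3 ['-0.56/1.24', '-0.62/1.03', '-0.69/0.89', '-0.79/0.77', '-0.80/0.76']
25 0.4 ['-0.58/1.34', '-0.65/1.13', '-0.71/1.01', '-0.79/0.89', '-0.80/0.87']
```

```bash
python3 - <<'E'
from kin import *
r=rot(30,.08); z=r.as_matrix()[:,2]; print(z@np.c_[U,YH,N])
for n in(.03,-.03,-.04): print(n,inc(at(.037,-.060,n)-.019*z,r).tolist())
E
```

```text
[-0.13901299 -0.07991915 -0.98726998]
0.03 [0.015, -0.0072, -0.0163, 0.0245, 0.0372, -0.0021]
-0.03 [0.0136, -0.007, 0.0437, 0.0245, 0.0372, -0.0021]
-0.04 [0.0134, -0.007, 0.0537, 0.0245, 0.0372, -0.0021]
```

{"op": "arm_command", "data": {"increments": [[[-1,0.015,-0.007,-0.016,0.0245,0.037,-0.002],[-1,0.015,-0.007,-0.016,0.0245,0.037,-0.002],[-1,0.015,-0.007,0.0,0.0245,0.037,-0.002],[-1,0.0145,-0.007,0.02,0.0245,0.037,-0.002],[-1,0.014,-0.007,0.034,0.0245,0.037,-0.002],[-1,0.0135,-0.007,0.044,0.0245,0.037,-0.002],[-1,0.0135,-0.007,0.044,0.0245,0.037,-0.002],[-1,0.0135,-0.007,0.044,0.0245,0.037,-0.002]]]}}

```text
clock: 12.65
tool_pos: [0.4925, -0.1531, 0.1854]
ee_rot: [0.212, 0.454, 0.852, -0.153]
contact_force: [0.7, 1.4, 0.3]
width: -0.0003
grip_force: 0.0
```

```bash
python3 - <<'E'
import st
from kin import *
r=rot(30,.08); z=r.as_matrix()[:,2]; s=monitor.state(); print("tip",toh(s["tool_pos"]+.019*z).round(4))
for n in(-.044,-.05,-.052,-.058,-.06): print(n,inc(at(.037,-.060,n)-.019*z,r).tolist())
E
```

```text
t 12.65 tcp [ 0.4925 -0.1531  0.1854] hold [ 0.0396 -0.0587 -0.012 ] z [ 0.221 -0.454 -0.863] j [-0.253  0.384  2.098 -0.958  0.488 -0.019] F(u,y,n) [-0.4  1.4  0.7] w -0.0003 g 0.0
tip [ 0.037  -0.0602 -0.0307]
-0.044 [-0.0019, 0.0013, 0.0131, -0.0001, -0.0, -0.0002]
-0.05 [-0.0027, 0.0017, 0.019, -0.0001, -0.0, -0.0002]
-0.052 [-0.003, 0.0019, 0.021, -0.0001, -0.0, -0.0002]
-0.058 [-0.0039, 0.0024, 0.0269, -0.0001, -0.0, -0.0002]
-0.06 [-0.0041, 0.0025, 0.0289, -0.0001, -0.0, -0.0002]
```

{"op": "arm_command", "data": {"increments": [[[-1,-0.001,0.001,0.007,0,0,0],[-1,-0.002,0.0015,0.013,0,0,0],[-1,-0.002,0.0015,0.016,0,0,0],[-1,-0.002,0.0015,0.016,0,0,0],[-1,-0.002,0.0015,0.016,0,0,0],[-1,-0.002,0.0015,0.016,0,0,0],[-1,-0.002,0.0015,0.016,0,0,0],[-1,-0.002,0.0015,0.016,0,0,0]]]}}

```text
clock: 13.65
tool_pos: [0.4983, -0.161, 0.1723]
ee_rot: [0.212, 0.454, 0.852, -0.153]
contact_force: [-0.1, 0.3, 0.2]
width: 0.0002
grip_force: 0.0
```

```bash
python3 - <<'E'
import st
from kin import *
r=rot(30,.08); z=r.as_matrix()[:,2]; s=monitor.state(); print("tip",toh(s["tool_pos"]+.019*z).round(4))
for n in(-.05,-.054,-.058,-.06): print(n,inc(at(.037,-.060,n)-.019*z,r).tolist())
E
```

```text
t 13.65 tcp [ 0.4983 -0.161   0.1723] hold [ 0.0393 -0.0585 -0.0283] z [ 0.221 -0.454 -0.863] j [-0.267  0.415  2.095 -1.005  0.466  0.021] F(u,y,n) [-0.1  0.1  0.3] w 0.0002 g 0.0
tip [ 0.0367 -0.06   -0.0471]
-0.05 [-0.0007, 0.0002, 0.0029, -0.0002, -0.0001, -0.0002]
-0.054 [-0.0013, 0.0005, 0.0068, -0.0002, -0.0001, -0.0002]
-0.058 [-0.0019, 0.0009, 0.0108, -0.0002, -0.0001, -0.0002]
-0.06 [-0.0021, 0.001, 0.0127, -0.0002, -0.0001, -0.0002]
```

{"op": "arm_command", "data": {"increments": [[[-1,0,0,0.001,0,0,0],[-1,0,0,0.002,0,0,0],[-1,-0.0005,0,0.003,0,0,0],[-1,-0.0005,0,0.004,0,0,0],[-1,-0.001,0.0005,0.005,0,0,0],[-1,-0.001,0.0005,0.005,0,0,0],[-1,-0.001,0.0005,0.005,0,0,0],[-1,-0.001,0.0005,0.005,0,0,0]]]}}

```text
clock: 14.65
tool_pos: [0.5003, -0.1637, 0.1684]
ee_rot: [0.212, 0.454, 0.852, -0.154]
contact_force: [-3.0, 0.2, 0.9]
width: -0.0001
grip_force: 0.8
```

```bash
python3 - <<'E'
from h import *
z=rot(30,.08).as_matrix()[:,2]
F=[];
for i in range(6):
    s=monitor.state(); F.append([s["contact_force"]@v for v in(U,YH,N)]); optics.capture("top")
print(np.round(F,1).tolist(),np.mean(F,0),"tip",toh(s["tool_pos"]+.019*z).round(4),s["joint_positions"].round(3))
E
```

```text
[[-0.9, -2.4, 1.9], [-0.4, -0.8, 2.2], [-0.7, -1.4, 1.4], [-0.9, -0.8, 1.2], [-0.3, -0.6, 1.8], [-0.8, -1.0, 2.0]] [-0.66473397 -1.15824984  1.73184125] tip [ 0.0369 -0.06   -0.0522] [-0.272  0.425  2.093 -1.019  0.46   0.033]
```

{"op": "arm_command", "data": {"increments": [[[-1,0,0,0.002,0,0,0],[-1,-0.0005,0,0.004,0,0,0],[-1,-0.001,0.0005,0.006,0,0,0],[-1,-0.001,0.0005,0.008,0,0,0],[-1,-0.001,0.0005,0.008,0,0,0],[-1,-0.001,0.0005,0.008,0,0,0],[-1,-0.001,0.0005,0.008,0,0,0],[-1,-0.001,0.0005,0.008,0,0,0]]]}}

```text
clock: 15.95
tool_pos: [0.5026, -0.167, 0.1631]
ee_rot: [0.212, 0.454, 0.852, -0.153]
contact_force: [-13.1, 16.4, 23.5]
width: -0.0001
grip_force: 15.7
```

```bash
python3 - <<'E'
import st
from h import *
z=rot(30,.08).as_matrix()[:,2]; s=monitor.state(); print(toh(s["tool_pos"]+.019*z).round(4))
E
```

```text
t 15.95 tcp [ 0.5026 -0.167   0.1631] hold [ 0.0395 -0.0584 -0.0402] z [ 0.222 -0.454 -0.863] j [-0.277  0.437  2.093 -1.044  0.45   0.054] F(u,y,n) [-2.  -1.3 31.4] w -0.0001 g 15.7
[ 0.0369 -0.0599 -0.0589]
```

The force along the button axis is 31 N, so the button is firmly on its end stop, and it has been held for about 0.5 s. Now I retract.

{"op": "arm_command", "data": {"increments": [[[-1,0.001,0,-0.012,0,0,0],[-1,0.002,0,-0.03,0,0,0],[-1,0.002,0,-0.06,0,0,0],[-1,0.002,0,-0.1,0,0,0],[-1,0.002,0,-0.15,0,0,0],[-1,0.002,0,-0.2,0,0,0],[-1,0.002,0,-0.22,0,0,0],[-1,0.002,0,-0.22,0,0,0]]]}}

```text
clock: 16.95
tool_pos: [0.4537, -0.0662, 0.352]
ee_rot: [0.213, 0.454, 0.852, -0.153]
contact_force: [-0.3, -0.0, -1.3]
width: 0.0
grip_force: 0.0
```

```bash
python3 - <<'E'
import st
from h import *
p,d=optics.capture("top"); H=np.apply_along_axis(toh,2,cloud("top",d)); g=p.max(-1)
for nm,(x,y) in dict(btn=(389,263),sw=(361,226)).items():
    m=np.zeros(g.shape,np.uint8); m[y-11:y+12,x-11:x+12]=g[y-11:y+12,x-11:x+12]<60
    k,l,s2,c=cv2.connectedComponentsWithStats(m); i=1+s2[1:,4].argmax(); print(nm,s2[i],c[i],np.median(H[l==i],0).round(4))
a=np.load("top5.npz")["p"]; df=cv2.absdiff(a,p).max(-1)
for nm,b in dict(board=(210,240,275,315),bin=(440,160,550,275),fan=(420,285,520,385),driver=(225,150,320,212)).items(): print(nm,np.percentile(df[b[1]:b[3],b[0]:b[2]],[50,99]))
p,d=optics.capture("side"); Hs=np.apply_along_axis(toh,2,cloud("side",d))
q=Hs[120:190,325:375].reshape(-1,3); q=q[(abs(q[:,1]-.13)<.06)&(q[:,2]>.04)&(q[:,2]<.2)]; n=np.linalg.svd(q-q.mean(0),full_matrices=False)[2][2]; n*=np.sign(n[1]); print(len(q),"door deg",np.degrees(np.arctan2(n[1],n[2])))
E
```

```text
t 16.95 tcp [ 0.4537 -0.0662  0.352 ] hold [ 0.0687 -0.0404  0.1768] z [ 0.224 -0.454 -0.863] j [-0.062  0.087  1.956 -0.591  0.907 -0.327] F(u,y,n) [-0.9 -0.3 -0.9] w 0.0 g 0.0
btn [384 258  11  11  98] [388.95918367 263.04081633] [ 0.045  -0.0562 -0.0521]
sw [350 220  17  16 103] [360.09708738 227.99029126] [ 0.0428  0.0172 -0.0525]
board [ 50. 104.]
bin [19. 22.]
fan [17. 21.]
driver [11. 70.]
3457 door deg 103.54228431432574
```

```bash
python3 -c "
from rig import arm; print(arm.close_job())"
```

```text
the job is handed in; nothing more can be done
None
```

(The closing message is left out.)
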